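# Set up the filtration manifold for the pump

### The job

Get the three-place filtration manifold ready for the vacuum pump; its taps were left part-way. Put the loose lid on the funnel that has none, fully down and level, and see that the tap in front of each funnel is turned fully open (handle straight up the slope) and the tap in front of the place closed by the rubber bung fully shut (handle crosswise), each to its stop. Leave the funnels and the bung seated in their places and the other things on the bench where they stand.

Things in the scene. Friction and masses are not known exactly. Their poses are not given: they have to be found in the camera images.
- manifold: Fixed steel box 350 mm long (y, to the left), 197 deep (x, away from the robot), 80 high. Origin on the bench; places at x = +50, taps at x = -65, y = +110, 0, -110 mm. Flat top from x = -25 to +92; before it a face sloping 30 degrees from the horizontal, down to 33 mm high at x = -105 (robot side). Left end: 38 mm hose barb. On the top, at x = +80, y = +55: a gauge 45 mm across, up to 145 mm high.
- place_1 (a point): Middle of the left (+y) place on the manifold, on the flat top (80 mm above the bench), inside a round collar 54 mm outside, 43 mm inside, 10 mm high. A funnel or the bung stands in it. Axes as the manifold's. Its tap is tap_1, 115 mm in front of it on the sloping face.
- place_2 (a point): Middle of the middle place on the manifold, on the flat top (80 mm above the bench), inside a round collar 54 mm outside, 43 mm inside, 10 mm high. A funnel or the bung stands in it. Axes as the manifold's. Its tap is tap_2, 115 mm in front of it on the sloping face.
- place_3 (a point): Middle of the right (-y) place on the manifold, on the flat top (80 mm above the bench), inside a round collar 54 mm outside, 43 mm inside, 10 mm high. A funnel or the bung stands in it. Axes as the manifold's. Its tap is tap_3, 115 mm in front of it on the sloping face.
- tap_1 (a joint): Angle of the left tap about its spindle, square to the sloping face (30 degrees from vertical, leaning to the robot). 0 = shut, at its stop, handle crosswise (along the manifold); 1.571 = open, at its stop, handle straight up the slope. Grows counter-clockwise seen from in front. Stays where left; takes about 0.06 N m.
- tap_1_grip (a point): Grip point of the left tap, on its axis 27 mm off the face. The black handle is a straight bar 10 mm thick, 44 long, from 8 to 35 mm off the face, on a round boss 32 mm across and under 9 mm high. The point turns with the handle: z along the spindle, away from the face; y along the bar; x across its 10 mm (up the slope when shut).
- tap_2 (a joint): Angle of the middle tap about its spindle, square to the sloping face (30 degrees from vertical, leaning to the robot). 0 = shut, at its stop, handle crosswise (along the manifold); 1.571 = open, at its stop, handle straight up the slope. Grows counter-clockwise seen from in front. Stays where left; takes about 0.06 N m.
- tap_2_grip (a point): Grip point of the middle tap, on its axis 27 mm off the face. The black handle is a straight bar 10 mm thick, 44 long, from 8 to 35 mm off the face, on a round boss 32 mm across and under 9 mm high. The point turns with the handle: z along the spindle, away from the face; y along the bar; x across its 10 mm (up the slope when shut).
- tap_3 (a joint): Angle of the right tap about its spindle, square to the sloping face (30 degrees from vertical, leaning to the robot). 0 = shut, at its stop, handle crosswise (along the manifold); 1.571 = open, at its stop, handle straight up the slope. Grows counter-clockwise seen from in front. Stays where left; takes about 0.06 N m.
- tap_3_grip (a point): Grip point of the right tap, on its axis 27 mm off the face. The black handle is a straight bar 10 mm thick, 44 long, from 8 to 35 mm off the face, on a round boss 32 mm across and under 9 mm high. The point turns with the handle: z along the spindle, away from the face; y along the bar; x across its 10 mm (up the slope when shut).
- funnel_a: White plastic filter funnel that already has its lid on (the lid is part of it): round, 65 mm across at the cup, 141 mm high with the lid's knob. Origin at the middle of the underside of its foot (36 mm across), z up.
- funnel_b: The same funnel without a lid, its cup open: 65 mm across at the rim, mouth about 57 mm inside, rim 105 mm above the origin (middle of the underside of its foot); z up. It stands loosely in its collar (about 3 mm of play), 0.16 kg.
- funnel_b_rim (a point): Middle of the mouth of the uncovered funnel, at rim height (105 mm above the underside of its foot).
- bung: Low black rubber bung closing the place without a funnel: 50 mm across, 28 mm high (18 mm above the collar). Origin at the middle of its underside, z up.
- lid: Loose white plastic lid on the bench, knob up, 50 g. Origin at the middle of its underside, z up. From 0 to 6 mm a 49 mm bevelled spigot that goes into the funnel's mouth; from 6 to 14 mm a disc 68 mm across; then a round knob: neck 14 to 18 mm thick, head 22 mm thick from 30 to 39 mm, top at 42. Fully home the origin is 6 mm below the rim.
- wash_bottle: Squeeze bottle with a spout, 214 mm high, 67 mm thick; bystander. Origin at the underside.
- beaker_100: Glass beaker, 57 mm across, 71 mm high; bystander. Origin at the underside.
- cylinder: Measuring cylinder, 45 x 51 mm foot, 182 mm high; bystander. Origin at the underside.

How it is judged:
By the outcome, as a careful person would: the job done as asked, in the order asked, and still so for the second after the job is handed in, with the robot touching nothing.
It also fails if it takes over 67 s, if anything falls off the work surface, if the arm or the gripper's body presses on something with over 40 N, if the wrist force passes 120 N, or if a joint passes its speed limit or range.

### The arm

A 7-joint arm with a two-finger parallel gripper is mounted at the origin on the work surface; the furniture and walls round the work are solid. World frame = base frame: x ahead of the robot, y to its left, z up, the work surface at z = 0. Lengths are in m, angles in rad, forces in N, time in s.
With the tool pointing down it reaches from about 0.4 to 0.85 m from the base axis. Payload 10.4 kg.
Tool frame: the origin (TCP) lies midway between the tips of the shut fingers; the grasp point (between the pads) lies 19 mm behind it; z points along the fingers, y is the line along which they close (so a half turn about z gives the same grasp; the last joint's range is limited). The gripper opens to 87 mm and grips with 3 to 60 N. Pads are 19 mm wide; open, the fingers measure 117 mm over their backs; the gripper's body (75 mm by 190 mm) begins 51 mm behind the grasp point.
Start: joints at [1.08, 0.332, -0.065, 1.46, 0.022, 1.35, -0.088], TCP at [0.282, -0.558, 0.223] pointing down, gripper open.
Joint ranges: [-2.6, 2.6], [-0.5, 2.12], [-1.47, 1.34], [0.16, 2.42], [-1.27, 4.41], [0.06, 2.06], [-2.6, 2.6]. Speed limits (rad/s): [2.22, 2.22, 2.79, 2.79, 3.14, 3.14, 3.14].

### API

Orientations are given as a unit quaternion [x, y, z, w].
In Python, from bench import r gives the robot as it stands.
- The arm moves only by the tool arm_command, never from a script. Its arguments are lists of equal length, an entry for each row: "xyz": the shift along the world's x, y, z in m, a list of three; "rot": the turn, a rotation vector about the world's x, y, z in rad, a list of three. In form: {"xyz": [[tx, ty, tz], ...], "rot": [[ax, ay, az], ...]}. A call has 1 to 20 rows; each row is the pose to reach, as a shift and turn from the pose commanded when the call began; what a row does not reach only later rows make up. A row lasts 1/12 s, in which the tool goes at most 41.7 mm and 7.16 degrees, less where a joint would pass 70% of its speed; a pose out of reach is approached as far as the arm can. A call with a gripper value outside its range is refused whole. "grip" is the opening, from 0 (shut) to 1 (fully open), set as the call begins (left out, the last holds). The fingers move at their own pace and stop on an object; "squeeze" is the grip in N (left out, the last holds). Time passes only in rows, so rows that repeat a pose let the fingers close. It gives the time, the measured TCP pose, the force, the opening and the grip force at its end, in the units of the state.
- r.read_state(): the state, without advancing time (a new reading comes with each control period).
- r.camera(name): name is "side" or "top"; returns the picture (400x640x3 uint8, red, green, blue); there is no depth.
- r.camera_model(name): a dict with "fx", "fy", "cx", "cy" (pixels), "T" (4x4, takes a point from camera to world coordinates). Camera axes: x right, y up, looking along -z (the intrinsics and any distortion apply to the point x, -y, -z); pixel columns grow to the right and rows downward; lengths in m; the calibration is good to about 2 mm. A picture is of the moment at which its call begins. camera_model takes no time and is no camera call.
- r.close_job(): hands the job in; it is judged then, once.
Trained networks look in the newest picture that a camera, given by its name, has taken for a name from the list of things; names that differ only in an ending like _2 or _b are one class to them, and where a whole thing is asked for, a point or a joint stands for the part that bears it (a point fixed in the world has none). Each returns a list of dicts, best first, with "conf" (0 to 1); they miss things now and then, are a little off and sometimes report something else, mostly with a low value. They report only what shows in the picture. A call takes as long as a camera call.
- r.look_for(label, camera): "at" ([x, y, z] in m, in the coordinates of the camera as it stood for that picture, good to about 4 mm: the middle of the surface that is visible of it).
- r.spot_point(label, camera): "at" ([x, y, z] in m, in the coordinates of the camera as it stood for that picture, good to about 4 mm: a listed point, or the origin of a listed thing).
The state is a dict: "time": time; "joint_positions": joint angles; "joint_vel": joint speeds; "joint_torque": joint torques, N m; "ee_pos": TCP position; "eef_rot": TCP orientation; "ft_force": force on the tool from outside, world axes, zero at the start; "torque": the same for the moment, N m; "width": finger opening in m; "grip_force": force on a finger pad.
Only numpy, scipy, OpenCV 4.12 (cv2) and the standard library are available. Lean on these libraries where they do the work, as an engineer would, in place of code of your own. Each camera call takes 0.05 s, during which the arm holds its last target. There are 200 camera calls.

## Working session

There is one attempt and no reset: what is moved stays moved. The work goes in short steps, Python scripts to look and compute and a tool call to move; the robot and the scene stay as the last step left them, time stands still between calls to the robot, and variables do not carry over. Pictures are saved under pics/ and viewed, at most 10 in all, crops included, and the job is handed in when it is done.

Besides the shell and the picture viewer there is one more tool, called after "Call:" as name(argument=value, ...), one argument or row to a line, values as JSON. arm_command: Moves the arm, as the interface text tells. Its arguments: {"type":"object","properties":{"xyz":{"type":"array"},"rot":{"type":"array"},"grip":{"type":"number"},"squeeze":{"type":"number"}},"required":["xyz","rot"]}

```bash
mkdir -p pics; ls
cat > h.py <<'E'
import numpy as np, cv2
from bench import r
def snap(c,f):
    im=r.camera(c); cv2.imwrite(f'pics/{f}.png',im[...,::-1]); return im
def W(c,p):
    T=np.array(r.camera_model(c)['T']); return (T@np.r_[p,1])[:3]
def pts(label,c,fn='spot_point',n=4):
    for d in getattr(r,fn)(label,c)[:n]:
        print(c,fn[:4],label,round(d['conf'],2),np.round(W(c,d['at']),4), [k for k in d if k not in('conf','at')])
def px(c,P):
    m=r.camera_model(c); q=np.linalg.inv(m['T'])@np.r_[P,1]
    return m['cx']+m['fx']*q[0]/-q[2], m['cy']-m['fy']*q[1]/-q[2]
E
python3 - <<'E'
from h import *
print(r.camera_model('top'));print(r.camera_model('side'))
print(r.read_state())
for c in('top','side'):
    snap(c,c+'0')
    for l in('manifold','place_1','place_2','place_3','tap_1_grip','funnel_a','funnel_b','funnel_b_rim','bung','lid','wash_bottle','beaker_100','cylinder'): pts(l,c)
E
```

```text
pics
{'fx': 370.651939096323, 'fy': 370.651939096323, 'cx': 320.85677768976905, 'cy': 192.47967529399793, 'T': array([[ 0.01000709,  0.98268783, -0.18499859,  0.36519663],
       [-0.99974624,  0.00609833, -0.02168555, -0.04083126],
       [-0.02018194,  0.18516865,  0.9824995 ,  1.27837001],
       [ 0.        ,  0.        ,  0.        ,  1.        ]])}
{'fx': 367.6491323862543, 'fy': 367.6491323862543, 'cx': 321.0168251456248, 'cy': 201.7781206545974, 'T': array([[-0.45016136,  0.78221816, -0.43068492,  0.14458805],
       [-0.89293702, -0.39664089,  0.21293069,  0.20986526],
       [-0.004269  ,  0.48042768,  0.87702396,  1.08517794],
       [ 0.        ,  0.        ,  0.        ,  1.        ]])}
{'time': 0.0, 'joint_positions': array([ 1.08037245,  0.33285219, -0.06471474,  1.46094747,  0.02159463,
        1.34987225, -0.08853138]), 'joint_vel': array([ 0.0010045 ,  0.00094983, -0.0008031 , -0.00012701,  0.0011538 ,
        0.00044787,  0.00011952]), 'joint_torque': array([ 6.33471882e-04, -6.23250961e+01,  2.50170229e-02, -3.89888620e+01,
       -6.13421900e-02,  4.00051929e-02,
[... 2262 characters left out ...]
 0.1258 0.0807] []
side spot funnel_a 0.66 [ 0.6347 -0.0915  0.084 ] []
side spot funnel_a 0.5 [0.5208 0.1341 0.0839] []
side spot funnel_b 0.83 [0.6445 0.1258 0.0807] []
side spot funnel_b 0.66 [ 0.6347 -0.0915  0.084 ] []
side spot funnel_b 0.5 [0.5208 0.1341 0.0839] []
side spot funnel_b_rim 0.84 [0.6402 0.122  0.1856] []
side spot funnel_b_rim 0.47 [ 0.6267 -0.0988  0.0837] []
side spot bung 0.77 [0.633  0.0105 0.0806] []
side spot lid 0.66 [ 0.4931 -0.4046  0.0009] []
side spot wash_bottle 0.74 [0.431  0.3551 0.001 ] []
side spot wash_bottle 0.41 [0.6412 0.1242 0.1839] []
side spot beaker_100 0.52 [ 0.6269 -0.3112  0.0015] []
side spot cylinder 0.87 [ 7.708e-01 -2.850e-02  1.000e-04] []
```

View pics/top0.png

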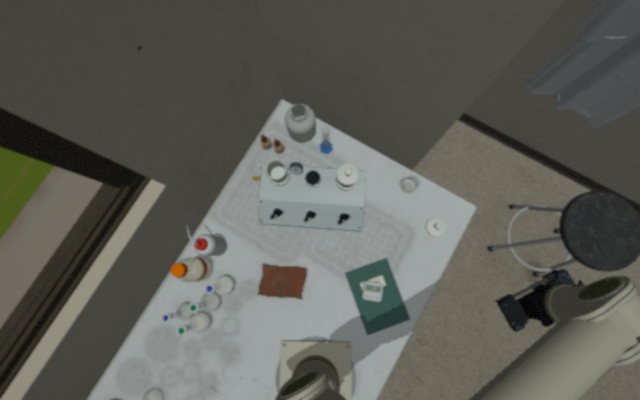

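View pics/side0.png

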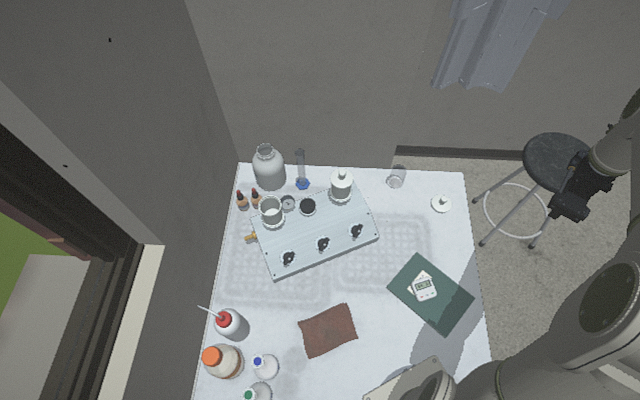

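The top view shows the open funnel on the left place (278,172), the bung in the middle (313,178), the lidded funnel on the right (347,175) and the lid at (436,227). The side view agrees: taps at (288,258), (323,244), (357,231) and lid at (441,204). Next I'll fit the manifold pose and rectify the sloping face to read the tap angles.

```bash
cat >> h.py <<'E'
from scipy.optimize import least_squares
def fitman(obs):
    f=lambda p:np.ravel([ (np.array([[np.cos(p[2]),-np.sin(p[2])],[np.sin(p[2]),np.cos(p[2])]])@m+p[:2]-o)*w for m,o,w in obs])
    return least_squares(f,[.586,.017,-.065]).x
MAN=None
def m2w(M,P):
    c,s=np.cos(M[2]),np.sin(M[2]); P=np.asarray(P,float)
    return np.array([c*P[0]-s*P[1]+M[0],s*P[0]+c*P[1]+M[1],P[2]])
def rect(c,M,im,y,off=.035,half=.04,s=4):
    # slope-plane picture around tap at y: up = up slope, left=+y ; s px/mm
    a=np.pi/6; n=np.array([-np.sin(a),0,np.cos(a)]);u=np.array([np.cos(a),0,np.sin(a)])
    b=np.array([-.065,y,.0561])+off*n
    N=int(2*half*1000*s)
    src=[];dst=[]
    for i,j in((-1,-1),(-1,1),(1,-1),(1,1)):
        src.append(px(c,m2w(M,b+i*half*u+np.array([0,j*half,0]))));dst.append((N/2-j*N/2,N/2-i*N/2))
    H=cv2.getPerspectiveTransform(np.float32(src),np.float32(dst))
    return cv2.warpPerspective(im,H,(N,N),flags=cv2.INTER_CUBIC)
E
python3 - <<'E'
from h import *
obs=[]
loc={'place_1':[(.05,.11),(.05,0),(.05,-.11)]}
C=np.array([.586,.017,-.065])
acc={}
for k in range(3):
  for c in('top','side'):
    im=r.camera(c)
    for l in('place_1','manifold','tap_1_grip','lid','funnel_b_rim','bung','funnel_a'):
        for d in r.spot_point(l,c):
            p=W(c,d['at'])
            if d['conf']<.3: continue
            cand={'place_1':[(.05,y,.08) for y in(.11,0,-.11)],'manifold':[(0,0,0)],'tap_1_grip':[(-.0785,y,.0795) for y in(.11,0,-.11)],'lid':[],'funnel_b_rim':[(.05,.11,.185)],'bung':[(.05,0,.08)],'funnel_a':[(.05,-.11,.08)]}[l]
            if l=='lid' and np.hypot(p[0]-.492,p[1]+.407)<.03: acc.setdefault('lid',[]).append(p)
            for q in cand:
                if np.linalg.norm(m2w(C,q)-p)<.015:
                    acc.setdefault((l,q[1]),[]).append(p)
                    obs.append((np.array(q[:2]),p[:2],d['conf']*(.5 if l in('funnel_b_rim','bung','funnel_a') else 1)))
for k,v in acc.items(): print(k,len(v),np.round(np.mean(v,0),4),np.round(np.std(v,0),4))
M=fitman(obs);print('M',M)
np.save('M.npy',M)
for y in(.11,0,-.11):print(np.round(m2w(M,(-.0785,y,.0795)),4),np.round(m2w(M,(.05,y,.08)),4))
rows=[]
for c in('side','top'):
    im=r.camera(c); rows.append(np.hstack([cv2.resize(rect(c,M,im,y),(260,260)) for y in(.11,0,-.11)]))
cv2.imwrite('pics/rect0.png',np.vstack(rows)[...,::-1])
E
```

```text
('place_1', 0.11) 6 [0.6419 0.1249 0.0804] [0.0017 0.0017 0.0015]
('place_1', -0.11) 6 [ 0.6271 -0.0968  0.0792] [0.0021 0.0008 0.0034]
('place_1', 0) 7 [0.6337 0.0146 0.0778] [0.0021 0.0013 0.0031]
('manifold', 0) 5 [0.5901 0.0145 0.0011] [0.0016 0.0012 0.0021]
('tap_1_grip', 0.11) 6 [0.5161 0.1307 0.0831] [0.0017 0.0024 0.0016]
lid 5 [ 0.4901 -0.4068  0.0027] [0.0014 0.001  0.0016]
('funnel_b_rim', 0.11) 6 [0.641  0.1217 0.1868] [0.0014 0.0013 0.0016]
('bung', 0) 5 [0.6341 0.0107 0.0801] [0.0017 0.0016 0.0011]
('funnel_a', -0.11) 6 [ 0.6328 -0.0946  0.0811] [0.0016 0.0026 0.0025]
M [ 0.58578088  0.01667747 -0.06238553]
[0.5143 0.1314 0.0795] [0.6425 0.1233 0.08  ]
[0.5074 0.0216 0.0795] [0.6357 0.0136 0.08  ]
[ 0.5006 -0.0882  0.0795] [ 0.6288 -0.0962  0.08  ]
```

View pics/rect0.png

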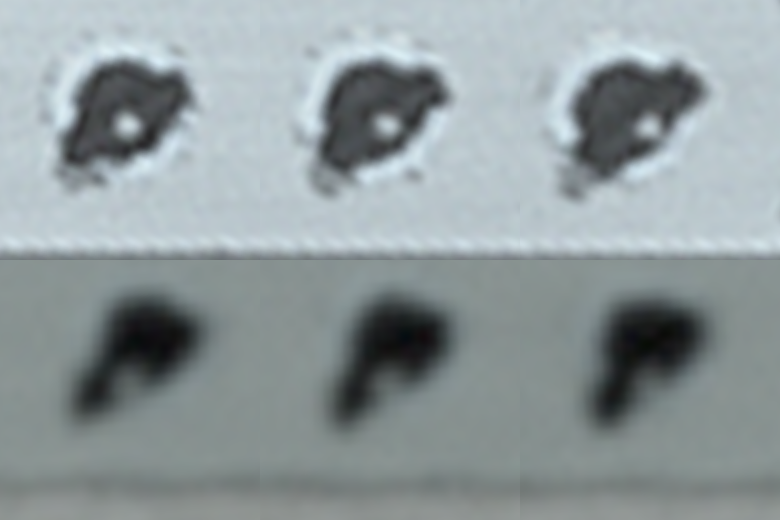

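Call:
arm_command(
  xyz=[
    [0.1,0.07,-0.03],
    [0.208,0.151,-0.1],
    [0.208,0.151,-0.1],
    [0.208,0.151,-0.1],
    [0.208,0.151,-0.1],
    [0.208,0.151,-0.1],
    [0.208,0.151,-0.1],
    [0.208,0.151,-0.1],
    [0.208,0.151,-0.1],
    [0.208,0.151,-0.12],
    [0.208,0.151,-0.14],
    [0.208,0.151,-0.16],
    [0.208,0.151,-0.175],
    [0.208,0.151,-0.185],
    [0.208,0.151,-0.195],
    [0.208,0.151,-0.202],
    [0.208,0.151,-0.202],
    [0.208,0.151,-0.202],
  ],
  rot=[
    [0,0,0],
    [0,0,0],
    [0,0,0],
    [0,0,0],
    [0,0,0],
    [0,0,0],
    [0,0,0],
    [0,0,0],
    [0,0,0],
    [0,0,0],
    [0,0,0],
    [0,0,0],
    [0,0,0],
    [0,0,0],
    [0,0,0],
    [0,0,0],
    [0,0,0],
    [0,0,0],
  ],
  grip=0.65,
  squeeze=20,
)

```text
time: 5.4
ee_pos: [0.4899, -0.4072, 0.0209]
eef_rot: [0.973, 0.232, 0.0, 0.0]
ft_force: [0.6, 1.3, 0.2]
width: 0.0568
grip_force: 0.0
```

```bash
cat > tapfit.py <<'E'
from h import *
from scipy.spatial.transform import Rotation as Ro
def model(c,M,y,th,shape):
    a=np.pi/6; n=np.array([-np.sin(a),0,np.cos(a)]);u=np.array([np.cos(a),0,np.sin(a)]);v=np.array([0,1.,0])
    b=np.array([-.065,y,.0561]); mask=np.zeros(shape,np.uint8); S=8
    def fill(P):
        q=np.array([px(c,m2w(M,p)) for p in P]);cv2.fillConvexPoly(mask,cv2.convexHull(np.int32(np.round(q*S+S/2))),255)
    t=np.linspace(0,2*np.pi,24)
    fill([b+h*n+.016*(np.cos(k)*u+np.sin(k)*v) for k in t for h in(0,.0085)])
    ex=np.cos(th)*u+np.sin(th)*v; ey=-np.sin(th)*u+np.cos(th)*v
    fill([b+h*n+i*.005*ex+j*.022*ey for i in(-1,1) for j in(-1,1) for h in(.008,.035)])
    return mask
def angles(M,cams=('side','top'),ys=(.11,0,-.11)):
    for c in cams:
        im=cv2.cvtColor(r.camera(c),cv2.COLOR_RGB2GRAY); S=8
        for y in ys:
            x0,y0=[int(k) for k in px(c,m2w(M,(-.0785,y,.0795)))]; h=22
            crop=im[y0-h:y0+h,x0-h:x0+h].astype(float); med=np.median(crop); lo=np.percentile(crop,3)
            obs=np.clip((med-crop)/(med-lo),0,1)
            best=[]
            for th in np.radians(np.arange(-10,105,2.5)):
                mk=model(c,M,y,th,(400*S,640*S))[(y0-h-6)*S:(y0+h+6)*S,(x0-h-6)*S:(x0+h+6)*S]
                mk=cv2.resize(mk,None,fx=1/S,fy=1/S,interpolation=cv2.INTER_AREA)/255.
                mk=cv2.GaussianBlur(mk,(0,0),.8).astype(np.float32)
                s=cv2.matchTemplate(mk,obs.astype(np.float32),cv2.TM_CCOEFF_NORMED)
                _,v,_,l=cv2.minMaxLoc(s); best.append((v,np.degrees(th),6-l[0],6-l[1]))
            best.sort(reverse=True); print(c,y,[tuple(np.round(k,3)) for k in best[:3]])
if __name__=='__main__': angles(np.load('M.npy'))
E
python3 tapfit.py; python3 -c "
from h import *
s=r.read_state();print(s['time'],s['ee_pos'],s['eef_rot'],s['joint_positions'])"
```

```text
side 0.11 [(np.float64(0.754), np.float64(32.5), np.float64(0.0), np.float64(0.0)), (np.float64(0.753), np.float64(35.0), np.float64(0.0), np.float64(0.0)), (np.float64(0.753), np.float64(30.0), np.float64(0.0), np.float64(0.0))]
5.45 [ 0.49019155 -0.40726413  0.02133901] [9.72781673e-01 2.31722886e-01 3.36625953e-04 4.54948896e-04] [ 0.75436766  0.53967729 -0.17286882  1.61834955  0.10593791  0.9916089
 -0.55545787]Traceback (most recent call last):
  File "tapfit.py", line 28, in <module>
    if __name__=='__main__': angles(np.load('M.npy'))
                             ~~~~~~^^^^^^^^^^^^^^^^^^
  File "tapfit.py", line 22, in angles
    mk=model(c,M,y,th,(400*S,640*S))[(y0-h-6)*S:(y0+h+6)*S,(x0-h-6)*S:(x0+h+6)*S]
       ~~~~~^^^^^^^^^^^^^^^^^^^^^^^^
  File "tapfit.py", line 9, in model
    fill([b+h*n+.016*(np.cos(k)*u+np.sin(k)*v) for k in t for h in(0,.0085)])
    ~~~~^^^^^^^^^^^^^^^^^^^^^^^^^^^^^^^^^^^^^^^^^^^^^^^^^^^^^^^^^^^^^^^^^^^^^
  File "tapfit.py", line 7, in fill
    q=np.array([px(c,m2w(M,p)) for p in P]);cv2.fillConvexPoly(mask,cv2.convexHull(np.int32(np.round(q*S+S/2))),255)
                ~~^^^^^^^^^^^^
  File "h.py", line 11, in px
    m=r.camera_model(c); q=np.linalg.inv(m['T'])@np.r_[P,1]
ValueError: time passes only in moves, steps and waits
```

Call:
arm_command(
  xyz=[
    [0,0,-0.003],
    [0,0,-0.003],
    [0,0,-0.003],
  ],
  rot=[
    [0,0,0],
    [0,0,0],
    [0,0,0],
  ],
)

```text
time: 5.7
ee_pos: [0.49, -0.407, 0.0179]
eef_rot: [0.973, 0.232, 0.0, 0.0]
ft_force: [0.3, -0.1, 0.1]
width: 0.0564
grip_force: 0.0
```

Call:
arm_command(
  xyz=[
    [0,0,0],
    [0,0,0],
    [0,0,0],
    [0,0,0],
    [0,0,0],
    [0,0,0],
  ],
  rot=[
    [0,0,0],
    [0,0,0],
    [0,0,0],
    [0,0,0],
    [0,0,0],
    [0,0,0],
  ],
  grip=0.0,
)

```text
time: 6.2
ee_pos: [0.4898, -0.4069, 0.0176]
eef_rot: [0.973, 0.232, 0.0, 0.0]
ft_force: [-0.0, -0.1, -0.5]
width: 0.0243
grip_force: 0.0
```

```bash
sed -i "s/m=r.camera_model(c); q=/m=cm(c); q=/; s/T=np.array(r.camera_model(c)\['T'\])/T=np.array(cm(c)['T'])/" h.py
cat >> h.py <<'E'
from functools import lru_cache
cm=lru_cache(None)(r.camera_model)
E
python3 tapfit.py
```

```text
side 0.11 [(np.float64(0.753), np.float64(32.5), np.float64(0.0), np.float64(0.0)), (np.float64(0.753), np.float64(35.0), np.float64(0.0), np.float64(0.0)), (np.float64(0.752), np.float64(30.0), np.float64(0.0), np.float64(0.0))]
side 0 [(np.float64(0.758), np.float64(37.5), np.float64(0.0), np.float64(0.0)), (np.float64(0.757), np.float64(40.0), np.float64(0.0), np.float64(0.0)), (np.float64(0.756), np.float64(35.0), np.float64(0.0), np.float64(0.0))]
side -0.11 [(np.float64(0.76), np.float64(42.5), np.float64(0.0), np.float64(0.0)), (np.float64(0.758), np.float64(40.0), np.float64(0.0), np.float64(0.0)), (np.float64(0.758), np.float64(37.5), np.float64(0.0), np.float64(0.0))]
top 0.11 [(np.float64(0.943), np.float64(30.0), np.float64(0.0), np.float64(-1.0)), (np.float64(0.942), np.float64(32.5), np.float64(0.0), np.float64(-1.0)), (np.float64(0.942), np.float64(27.5), np.float64(0.0), np.float64(-1.0))]
top 0 [(np.float64(0.938), np.float64(32.5), np.float64(0.0), np.float64(0.0)), (np.float64(0.938), np.float64(35.0), np.float64(0.0), np.float64(0.0)), (np.float64(0.935), np.float64(30.0), np.float64(0.0), np.float64(0.0))]
top -0.11 [(np.float64(0.943), np.float64(35.0), np.float64(0.0), np.float64(0.0)), (np.float64(0.943), np.float64(40.0), np.float64(0.0), np.float64(0.0)), (np.float64(0.943), np.float64(37.5), np.float64(0.0), np.float64(0.0))]
```

Call:
arm_command(
  xyz=[
    [0,0,0],
    [0,0,0],
    [0,0,0],
    [0,0,0.02],
    [0,0,0.05],
    [0,0,0.09],
    [0,0,0.13],
    [0,0,0.17],
  ],
  rot=[
    [0,0,0],
    [0,0,0],
    [0,0,0],
    [0,0,0],
    [0,0,0],
    [0,0,0],
    [0,0,0],
    [0,0,0],
  ],
)

```text
time: 6.97
ee_pos: [0.4895, -0.4066, 0.1893]
eef_rot: [0.973, 0.232, -0.0, -0.0]
ft_force: [0.0, 0.1, -0.5]
width: 0.0206
grip_force: 20.0
```

Call:
arm_command(
  xyz=[
    [0,0.02,0.04],
    [0.01,0.055,0.08],
    [0.02,0.09,0.1],
    [0.03,0.13,0.11],
    [0.045,0.17,0.11],
    [0.055,0.21,0.11],
    [0.065,0.245,0.11],
    [0.075,0.28,0.11],
    [0.085,0.315,0.11],
    [0.1,0.35,0.11],
    [0.11,0.385,0.11],
    [0.12,0.42,0.11],
    [0.13,0.455,0.11],
    [0.14,0.49,0.11],
    [0.148,0.515,0.11],
    [0.151,0.5295,0.11],
    [0.151,0.5295,0.11],
    [0.151,0.5295,0.11],
    [0.151,0.5295,0.1],
    [0.151,0.5295,0.08],
  ],
  rot=[
    [0,0,0.03],
    [0,0,0.1],
    [0,0,0.18],
    [0,0,0.26],
    [0,0,0.34],
    [0,0,0.42],
    [0,0,0.5],
    [0,0,0.58],
    [0,0,0.66],
    [0,0,0.74],
    [0,0,0.82],
    [0,0,0.9],
    [0,0,0.98],
    [0,0,1.05],
    [0,0,1.1],
    [0,0,1.1],
    [0,0,1.1],
    [0,0,1.1],
    [0,0,1.1],
    [0,0,1.1],
  ],
)

```text
time: 8.63
ee_pos: [0.642, 0.1208, 0.2693]
eef_rot: [0.709, 0.705, 0.001, 0.002]
ft_force: [1.0, -0.4, -0.0]
width: 0.0206
grip_force: 20.0
```

Run:
```python
from h import *
for k in range(2):
  for c in('top','side'):
    im=r.camera(c)
    for l in('lid','funnel_b_rim','place_1'): pts(l,c,n=3)
x,y=[int(v) for v in px('side',(.641,.1225,.22))]
im=snap('side','s1');cv2.imwrite('pics/s1c.png',cv2.resize(im[y-60:y+60,x-60:x+60],(600,600),interpolation=2)[...,::-1]);print(x,y)
s=r.read_state();print(s['time'],s['ee_pos'],s['eef_rot'],s['joint_positions'])
```

```text
top spot place_1 0.86 [ 0.6279 -0.0975  0.0727] []
top spot place_1 0.69 [0.6361 0.0141 0.0742] []
top spot place_1 0.69 [ 0.6317 -0.0954  0.0779] []
side spot funnel_b_rim 0.77 [0.6416 0.1218 0.1851] []
side spot place_1 0.95 [ 0.6269 -0.096   0.0837] []
side spot place_1 0.91 [0.6304 0.0148 0.0774] []
side spot place_1 0.64 [0.6422 0.1239 0.0781] []
top spot funnel_b_rim 0.21 [0.6351 0.0118 0.0755] []
top spot place_1 0.89 [ 0.6277 -0.0961  0.0767] []
top spot place_1 0.73 [0.6356 0.015  0.0782] []
side spot lid 0.51 [0.6431 0.1245 0.0845] []
side spot lid 0.48 [0.6424 0.1255 0.0779] []
side spot funnel_b_rim 0.58 [0.6424 0.1221 0.1853] []
side spot funnel_b_rim 0.4 [0.6442 0.1235 0.0822] []
side spot funnel_b_rim 0.24 [0.6442 0.1244 0.0789] []
side spot place_1 0.97 [ 0.6261 -0.0962  0.0832] []
side spot place_1 0.88 [0.6427 0.1238 0.0778] []
side spot place_1 0.83 [0.6324 0.0173 0.0785] []
268 199
9.4833 [0.64085701 0.1226633  0.26761979] [7.08157760e-01 7.06054236e-01 5.35121530e-05 2.35750717e-05] [ 0.15255781  0.4361186  -0.5868257   1.28427702  0.23689528  1.48933744
 -0.41245243]
```

View pics/s1c.png

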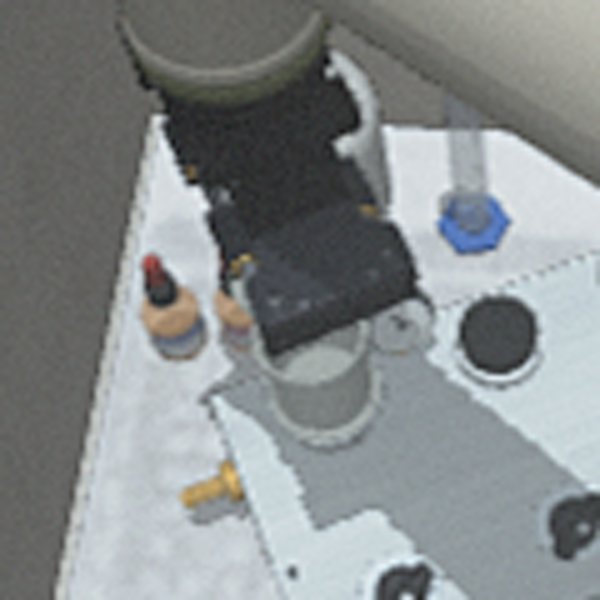

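The lid is hidden behind the gripper body, with the fingers above the open funnel (cup at about (325,385) in the crop). The grip reading of 20 N at 20.6 mm shows it is held. Lowering now.

Call:
arm_command(
  xyz=[
    [0,0,-0.02],
    [0,0,-0.04],
    [0,0,-0.052],
    [0,0,-0.058],
    [0,0,-0.062],
    [0,0,-0.065],
    [0,0,-0.067],
    [0,0,-0.069],
    [0,0,-0.0705],
    [0,0,-0.0705],
  ],
  rot=[
    [0,0,0],
    [0,0,0],
    [0,0,0],
    [0,0,0],
    [0,0,0],
    [0,0,0],
    [0,0,0],
    [0,0,0],
    [0,0,0],
    [0,0,0],
  ],
)

```text
time: 10.32
ee_pos: [0.6409, 0.1227, 0.1972]
eef_rot: [0.708, 0.706, 0.0, 0.0]
ft_force: [-0.5, 0.1, -1.8]
width: 0.0207
grip_force: 20.0
```

Call:
arm_command(
  xyz=[
    [0,0,-0.001],
    [0,0,-0.002],
    [0,0,-0.002],
  ],
  rot=[
    [0,0,0],
    [0,0,0],
    [0,0,0],
  ],
)

```text
time: 10.57
ee_pos: [0.6414, 0.1229, 0.1965]
eef_rot: [0.708, 0.706, 0.001, 0.001]
ft_force: [-1.1, -0.7, 6.1]
width: 0.0207
grip_force: 20.0
```

Call:
arm_command(
  xyz=[
    [0,0,0],
    [0,0,0],
    [0,0,0],
    [0,0,0],
    [0,0,0],
    [0,0,0.01],
    [0,0,0.03],
    [0,0,0.06],
    [0,0,0.1],
    [-0.04,0,0.12],
    [-0.08,0,0.12],
    [-0.12,0,0.12],
    [-0.16,0,0.12],
    [-0.2,0,0.12],
    [-0.2,0,0.12],
  ],
  rot=[
    [0,0,0],
    [0,0,0],
    [0,0,0],
    [0,0,0],
    [0,0,0],
    [0,0,0],
    [0,0,0],
    [0,0,0],
    [0,0,0],
    [0,0,0],
    [0,0,0],
    [0,0,0],
    [0,0,0],
    [0,0,0],
    [0,0,0],
  ],
  grip=0.5,
)

```text
time: 11.82
ee_pos: [0.4351, 0.1239, 0.3167]
eef_rot: [0.707, 0.707, -0.001, 0.002]
ft_force: [1.5, 0.7, 0.3]
width: 0.0438
grip_force: 0.0
```

Run:
```python
from h import *
for k in range(2):
  for c in('top','side'):
    im=r.camera(c)
    for l in('lid','funnel_b','tap_1_grip'): pts(l,c,n=2)
o=[]
for c in('top','side'):
    im=r.camera(c);x,y=[int(v) for v in px(c,(.641,.1225,.18))]
    o.append(cv2.resize(im[y-35:y+35,x-35:x+35],(390,390),interpolation=2))
cv2.imwrite('pics/lid2.png',np.hstack(o)[...,::-1])
s=r.read_state();print(s['time'],s['ee_pos'],s['eef_rot'],s['joint_positions'])
# tap goal poses
from scipy.spatial.transform import Rotation as Ro
M=np.load('M.npy');Rm=Ro.from_euler('z',M[2]);R0=Ro.from_quat(s['eef_rot'])
a=np.pi/6
def tool(th):
    ex=np.array([np.cos(th)*np.cos(a),np.sin(th),np.cos(th)*np.sin(a)]); z=np.array([.5,0,-np.cos(a)])
    return Rm*Ro.from_matrix(np.c_[np.cross(ex,z),ex,z])
print('tool y now',R0.as_matrix()[:,1])
for th in(0,32,36,39,90,-10,100):
    R=tool(np.radians(th));print(th,'rotvec from now',np.round((R*R0.inv()).as_rotvec(),3))
z=Rm.apply([.5,0,-np.cos(a)]);print('z',z)
for y in(.11,0,-.11):
    b=m2w(M,(-.065,y,.0561)); print(y,'face',np.round(b,4),'tcp@12mm',np.round(b-.012*z,4),'@80',np.round(b-.08*z,4))
```

```text
top spot lid 0.92 [0.6411 0.123  0.1804] []
top spot funnel_b 0.69 [ 0.6297 -0.0927  0.0796] []
top spot funnel_b 0.54 [0.6422 0.1201 0.0792] []
top spot tap_1_grip 0.5 [0.5163 0.1283 0.0828] []
top spot tap_1_grip 0.2 [0.6411 0.1261 0.0797] []
side spot lid 0.45 [0.6429 0.1235 0.1813] []
side spot funnel_b 0.61 [0.6426 0.1249 0.0829] []
side spot tap_1_grip 0.51 [0.5168 0.1311 0.0834] []
top spot lid 0.87 [0.6417 0.1204 0.1791] []
top spot funnel_b 0.77 [ 0.6297 -0.0945  0.0785] []
top spot funnel_b 0.49 [0.6403 0.118  0.0801] []
top spot tap_1_grip 0.39 [0.5145 0.1272 0.0835] []
side spot lid 0.65 [0.6444 0.1226 0.1782] []
side spot funnel_b 0.37 [0.6457 0.1251 0.0825] []
side spot tap_1_grip 0.6 [0.5188 0.1305 0.0854] []
12.7167 [0.44085232 0.12265882 0.31506913] [ 7.08155959e-01  7.06056043e-01  3.38530200e-05 -5.79471549e-06] [ 0.3023788  -0.05199994 -0.63722322  1.69430307 -0.03107277  1.48908125
 -0.33463209]
tool y now [ 9.99995590e-01 -2.96972718e-03  3.95971342e-05]
0 rotvec from now [-0.017 -0.523 -0.058]
32 rotvec from now [-0.162 -0.503  0.488]
36 rotvec from now [-0.18  -0.499  0.556]
39 rotvec from now [-0.194 -0.495  0.607]
90 rotvec from now [-0.42  -0.394  1.474]
-10 rotvec from now [ 0.029 -0.524 -0.229]
100 rotvec from now [-0.464 -0.364  1.643]
z [ 0.49902733 -0.03117253 -0.8660254 ]
0.11 face [0.5278 0.1305 0.0561] tcp@12mm [0.5218 0.1309 0.0665] @80 [0.4878 0.133  0.1254]
0 face [0.5209 0.0207 0.0561] tcp@12mm [0.5149 0.0211 0.0665] @80 [0.481  0.0232 0.1254]
-0.11 face [ 0.514  -0.0891  0.0561] tcp@12mm [ 0.5081 -0.0887  0.0665] @80 [ 0.4741 -0.0866  0.1254]
```

View pics/lid2.png

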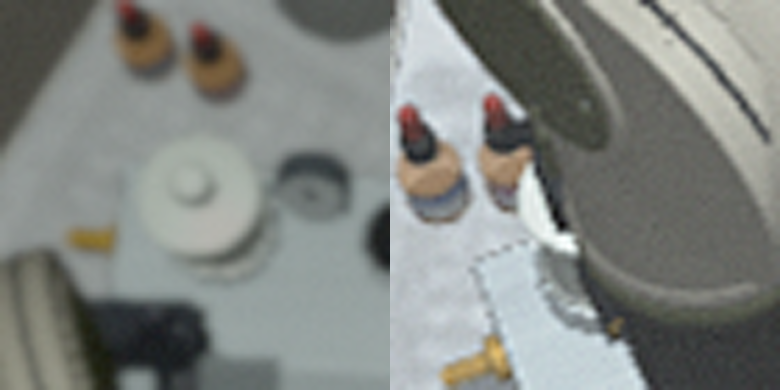

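The lid is seated on funnel_b: the top view shows it concentric with the cup at (195,190), and both cameras put its origin at z ≈ 0.180 (0.179 expected). Next is tap 1.

Call:
arm_command(
  xyz=[
    [0,0,0],
    [0,0,-0.02],
    [0,0,-0.05],
    [0.01,0.003,-0.09],
    [0.02,0.005,-0.12],
    [0.03,0.008,-0.15],
    [0.04,0.01,-0.17],
    [0.048,0.01,-0.188],
    [0.048,0.01,-0.188],
    [0.048,0.01,-0.188],
    [0.048,0.01,-0.188],
  ],
  rot=[
    [-0.025,-0.075,0.075],
    [-0.05,-0.15,0.15],
    [-0.075,-0.23,0.225],
    [-0.1,-0.31,0.3],
    [-0.125,-0.39,0.375],
    [-0.15,-0.46,0.45],
    [-0.162,-0.503,0.488],
    [-0.162,-0.503,0.488],
    [-0.162,-0.503,0.488],
    [-0.162,-0.503,0.488],
    [-0.162,-0.503,0.488],
  ],
  grip=0.45,
)

```text
time: 13.63
ee_pos: [0.4894, 0.1328, 0.1284]
eef_rot: [0.495, 0.83, 0.119, 0.23]
ft_force: [-0.3, -0.6, 0.2]
width: 0.0392
grip_force: 0.0
```

Run:
```python
from h import *
s=r.read_state();print(s['time'],s['ee_pos'],s['eef_rot'],s['joint_positions'],s['width'])
from scipy.spatial.transform import Rotation as Ro
M=np.load('M.npy');Rm=Ro.from_euler('z',M[2]);R0=Ro.from_quat(s['eef_rot']);a=np.pi/6
ex=np.array([np.cos(np.radians(32))*np.cos(a),np.sin(np.radians(32)),np.cos(np.radians(32))*.5]);z=np.array([.5,0,-np.cos(a)])
print((Rm*Ro.from_matrix(np.c_[np.cross(ex,z),ex,z])*R0.inv()).as_rotvec())
for y in (.11,0,-.11): print(px('side',m2w(M,(-.0785,y,.0795))),px('top',m2w(M,(-.0785,y,.0795))))
o=[]
for c in('top','side'):
    im=r.camera(c);x,y=[int(v) for v in px(c,m2w(M,(-.065,.11,.08)))]
    o.append(cv2.resize(im[y-35:y+35,x-35:x+35],(390,390),interpolation=2))
cv2.imwrite('pics/t1.png',np.hstack(o)[...,::-1])
```

```text
13.6333 [0.48938628 0.13282827 0.12835898] [0.49458402 0.82966176 0.11873218 0.23011017] [ 0.31568126 -0.15110961 -0.80857712  2.26632311  0.31821668  0.55525082
 -0.25144464] 0.03919857323272204
[-0.00079642  0.00029257  0.00023973]
(np.float64(289.0350822437676), np.float64(258.3626125288878)) (np.float64(275.9638352043849), np.float64(215.2941334312657))
(np.float64(324.11541182783486), np.float64(244.27381877159604)) (np.float64(309.55231798076835), np.float64(217.6410388458545))
(np.float64(357.8916692588848), np.float64(230.70876021937005)) (np.float64(343.34477763971285), np.float64(220.0021965996549))
```

View pics/t1.png

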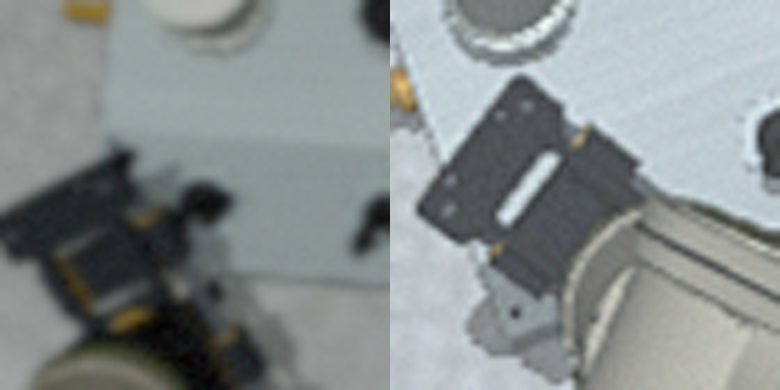

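The view shows the 75 mm side of the body square to the closing direction, as specified, with tap 1 just beyond the fingers at (205,200) in the top crop. Advancing along the spindle.

Call:
arm_command(
  xyz=[
    [0.01,-0.0005,-0.018],
    [0.02,-0.001,-0.035],
    [0.026,-0.0015,-0.046],
    [0.03,-0.002,-0.053],
    [0.034,-0.002,-0.06],
    [0.034,-0.002,-0.06],
    [0.034,-0.002,-0.06],
  ],
  rot=[
    [0,0,0],
    [0,0,0],
    [0,0,0],
    [0,0,0],
    [0,0,0],
    [0,0,0],
    [0,0,0],
  ],
)

```text
time: 14.32
ee_pos: [0.5231, 0.1307, 0.0676]
eef_rot: [0.494, 0.83, 0.118, 0.23]
ft_force: [0.4, 0.1, -0.2]
width: 0.0389
grip_force: 0.0
```

Call:
arm_command(
  xyz=[
    [0,0,0],
    [0,0,0],
    [0,0,0],
    [0,0,0],
    [0,0,0],
    [0,0,0],
    [0,0,0],
    [0,0,0],
  ],
  rot=[
    [0,0,0],
    [0,0,0],
    [0,0,0],
    [0,0,0],
    [0,0,0],
    [0,0,0],
    [0,0,0],
    [0,0,0],
  ],
  grip=0.0,
  squeeze=15,
)

```text
time: 14.98
ee_pos: [0.5243, 0.1318, 0.0685]
eef_rot: [0.494, 0.83, 0.12, 0.231]
ft_force: [5.4, 2.7, -0.3]
width: 0.01
grip_force: 15.0
```

Call:
arm_command(
  xyz=[
    [0.0005,0.0003,0],
    [0.001,0.0008,0],
    [0.001,0.001,0],
    [0.001,0.001,0],
    [0.001,0.001,0],
    [0.001,0.001,0],
    [0.001,0.001,0],
    [0.001,0.001,0],
    [0.001,0.001,0],
    [0.001,0.001,0],
    [0.001,0.001,0],
  ],
  rot=[
    [-0.05,0.003,0.087],
    [-0.1,0.006,0.173],
    [-0.15,0.009,0.26],
    [-0.2,0.012,0.346],
    [-0.25,0.015,0.433],
    [-0.299,0.019,0.52],
    [-0.349,0.022,0.606],
    [-0.399,0.025,0.693],
    [-0.449,0.028,0.779],
    [-0.474,0.03,0.823],
    [-0.474,0.03,0.823],
  ],
  squeeze=25,
)

```text
time: 15.9
ee_pos: [0.5245, 0.1319, 0.0683]
eef_rot: [0.058, 0.964, -0.001, 0.259]
ft_force: [-12.9, -2.3, 19.1]
width: 0.01
grip_force: 25.0
```

```bash
cat > st.py <<'E'
from h import *
from scipy.spatial.transform import Rotation as Ro
s=r.read_state();M=np.load('M.npy');R=(Ro.from_euler('z',-M[2])*Ro.from_quat(s['eef_rot'])).as_matrix()
a=np.pi/6;n=np.array([-.5,0,np.cos(a)]);u=np.array([np.cos(a),0,.5])
y=R[:,1];print('t',s['time'],'tap angle by tool y',np.degrees(np.arctan2(y[1],y@u)),'tilt',np.degrees(np.arccos(-R[:,2]@n)))
print('F',s['ft_force'],'torque',s['torque'],'Tn',Ro.from_euler('z',-M[2]).apply(s['torque'])@n,'w',s['width'],s['grip_force'],'j',np.round(s['joint_positions'],2),'p',s['ee_pos'])
E
python3 st.py
```

```text
t 15.9 tap angle by tool y 86.70297953205942 tilt 0.07989890166775099
F [-12.93586783  -2.34542842  19.10894274] torque [-0.47994571  0.79081171 -0.27167447] Tn 0.028880638929483643 w 0.009982287112727849 25.00238500535488 j [ 0.42  0.11 -0.94  2.25  0.81  0.51  0.3 ] p [0.52448374 0.13186018 0.06833315]
```

Call:
arm_command(
  xyz=[
    [-0.001,0,0.0018],
    [-0.001,0,0.0018],
    [-0.001,0,0.0018],
    [-0.001,0,0.0018],
    [-0.001,0,0.0018],
  ],
  rot=[
    [0,0,0],
    [-0.025,0.002,0.043],
    [-0.05,0.003,0.087],
    [-0.075,0.005,0.13],
    [-0.075,0.005,0.13],
  ],
)

```text
time: 16.32
ee_pos: [0.5233, 0.1319, 0.0692]
eef_rot: [-0.013, 0.966, -0.019, 0.258]
ft_force: [5.9, 1.7, -4.4]
width: 0.0106
grip_force: 25.0
```

```bash
python3 st.py
```

```text
t 16.3167 tap angle by tool y 95.1594085098227 tilt 0.05635985346120388
F [ 5.89686468  1.72139483 -4.41006072] torque [ 0.77889614 -0.08233417 -0.31810704] Tn -0.6667458065047225 w 0.010589345035867023 24.996628342196345 j [ 0.44  0.11 -0.95  2.25  0.8   0.51  0.46] p [0.52331568 0.1319207  0.06917418]
```

Call:
arm_command(
  xyz=[
    [0,0,0],
    [0,0,0],
    [0,0,0],
    [0,0,0],
    [0,0,0],
    [-0.007,0,0.012],
    [-0.02,0.001,0.035],
    [-0.034,0.002,0.059],
    [-0.034,-0.02,0.059],
    [-0.034,-0.05,0.059],
    [-0.036,-0.08,0.059],
    [-0.039,-0.108,0.058],
    [-0.039,-0.108,0.058],
    [-0.039,-0.108,0.058],
    [-0.039,-0.108,0.058],
    [-0.039,-0.108,0.058],
    [-0.039,-0.108,0.058],
  ],
  rot=[
    [0,0,0],
    [0,0,0],
    [0,0,0],
    [0,0,0],
    [0,0,0],
    [0,0,0],
    [0,0,0],
    [0,0,0],
    [0.05,-0.003,-0.087],
    [0.11,-0.007,-0.19],
    [0.17,-0.011,-0.295],
    [0.23,-0.014,-0.4],
    [0.29,-0.018,-0.5],
    [0.35,-0.022,-0.607],
    [0.41,-0.026,-0.71],
    [0.47,-0.029,-0.815],
    [0.514,-0.032,-0.892],
  ],
  grip=0.45,
)

```text
time: 17.73
ee_pos: [0.4837, 0.0236, 0.1269]
eef_rot: [0.467, 0.845, 0.111, 0.233]
ft_force: [-0.1, 0.3, -0.1]
width: 0.0395
grip_force: 0.0
```

```bash
python3 st.py; python3 -c "
from tapfit import *
M=np.load('M.npy');angles(M,('top',),(.11,-.11));angles(M,('side',),(.11,-.11))"
```

```text
t 17.7333 tap angle by tool y 35.69210407936174 tilt 0.0779771110964646
F [-0.12568708  0.25908961 -0.14815111] torque [0.02918195 0.47443424 0.01260425] Tn 0.011142331725842882 w 0.03947814918583066 0.0 j [ 0.64 -0.27 -0.79  2.34 -0.15  0.48  0.49] p [0.48374982 0.02362045 0.12686799]
top 0.11 [(np.float64(0.501), np.float64(-10.0), np.float64(6.0), np.float64(6.0)), (np.float64(0.498), np.float64(-7.5), np.float64(6.0), np.float64(6.0)), (np.float64(0.496), np.float64(-5.0), np.float64(6.0), np.float64(6.0))]
top -0.11 [(np.float64(0.817), np.float64(35.0), np.float64(0.0), np.float64(0.0)), (np.float64(0.817), np.float64(40.0), np.float64(0.0), np.float64(0.0)), (np.float64(0.815), np.float64(37.5), np.float64(0.0), np.float64(0.0))]
side 0.11 [(np.float64(0.491), np.float64(87.5), np.float64(0.0), np.float64(0.0)), (np.float64(0.49), np.float64(90.0), np.float64(0.0), np.float64(0.0)), (np.float64(0.49), np.float64(85.0), np.float64(0.0), np.float64(0.0))]
side -0.11 [(np.float64(0.551), np.float64(42.5), np.float64(0.0), np.float64(0.0)), (np.float64(0.549), np.float64(40.0), np.float64(0.0), np.float64(0.0)), (np.float64(0.549), np.float64(37.5), np.float64(0.0), np.float64(0.0))]
```

Call:
arm_command(
  xyz=[
    [0.01,-0.0005,-0.018],
    [0.02,-0.001,-0.035],
    [0.026,-0.0015,-0.046],
    [0.03,-0.002,-0.053],
    [0.0325,-0.002,-0.057],
    [0.0325,-0.002,-0.057],
    [0.0325,-0.002,-0.057],
  ],
  rot=[
    [0,0,0],
    [0,0,0],
    [0,0,0],
    [0,0,0],
    [0,0,0],
    [0,0,0],
    [0,0,0],
  ],
)

```text
time: 18.42
ee_pos: [0.5161, 0.0218, 0.0696]
eef_rot: [0.464, 0.848, 0.11, 0.233]
ft_force: [-1.2, -0.1, -0.5]
width: 0.0391
grip_force: 0.0
```

Call:
arm_command(
  xyz=[
    [0,0,0],
    [0,0,0],
    [0,0,0],
    [0,0,0],
    [0,0,0],
    [0,0,0],
    [0,0,0],
    [0,0,0],
  ],
  rot=[
    [0,0,0],
    [0,0,0],
    [0,0,0],
    [0,0,0],
    [0,0,0],
    [0,0,0],
    [0,0,0],
    [0,0,0],
  ],
  grip=0.0,
  squeeze=25,
)

```text
time: 19.08
ee_pos: [0.5166, 0.0217, 0.0701]
eef_rot: [0.465, 0.847, 0.11, 0.234]
ft_force: [-2.2, 0.1, 5.1]
width: 0.0096
grip_force: 25.0
```

Call:
arm_command(
  xyz=[
    [-0.0005,0,0.0008],
    [-0.0005,0,0.0008],
    [-0.0005,0,0.0008],
    [-0.0005,0,0.0008],
    [-0.0005,0,0.0008],
    [-0.0005,0,0.0008],
    [-0.0005,0,0.0008],
    [-0.0005,0,0.0008],
    [-0.0005,0,0.0008],
  ],
  rot=[
    [0.05,-0.003,-0.087],
    [0.1,-0.006,-0.173],
    [0.15,-0.009,-0.26],
    [0.2,-0.012,-0.346],
    [0.25,-0.015,-0.433],
    [0.3,-0.019,-0.52],
    [0.34,-0.021,-0.59],
    [0.359,-0.022,-0.624],
    [0.359,-0.022,-0.624],
  ],
)

```text
time: 19.83
ee_pos: [0.516, 0.022, 0.0706]
eef_rot: [0.734, 0.628, 0.186, 0.179]
ft_force: [8.8, 0.5, -10.4]
width: 0.0105
grip_force: 26.2
```

```bash
python3 st.py
```

```text
t 19.8333 tap angle by tool y -5.305517695246094 tilt 0.11336863119708744
F [  8.80416641   0.54395    -10.41871814] torque [ 0.01489034 -0.0675723   0.65548083] Tn 0.5581259672239964 w 0.01046635815641589 26.211849786923267 j [ 0.87 -0.01 -1.07  2.32  0.37  0.34 -0.67] p [0.51599765 0.02196164 0.07058718]
```

Call:
arm_command(
  xyz=[
    [0,0,0],
    [0,0,0],
    [0,0,0],
    [0,0,0],
    [0,0,0],
    [-0.007,0,0.012],
    [-0.02,0.001,0.035],
    [-0.033,0.002,0.057],
    [-0.034,-0.02,0.057],
    [-0.036,-0.05,0.057],
    [-0.038,-0.08,0.057],
    [-0.04,-0.108,0.0565],
    [-0.04,-0.108,0.0565],
    [-0.04,-0.108,0.0565],
    [-0.04,-0.108,0.0565],
    [-0.04,-0.108,0.0565],
    [-0.04,-0.108,0.0565],
    [-0.04,-0.108,0.0565],
  ],
  rot=[
    [0,0,0],
    [0,0,0],
    [0,0,0],
    [0,0,0],
    [0,0,0],
    [0,0,0],
    [0,0,0],
    [0,0,0],
    [-0.05,0.003,0.087],
    [-0.11,0.007,0.19],
    [-0.17,0.011,0.295],
    [-0.23,0.014,0.4],
    [-0.29,0.018,0.5],
    [-0.35,0.022,0.607],
    [-0.386,0.024,0.67],
    [-0.386,0.024,0.67],
    [-0.386,0.024,0.67],
    [-0.386,0.024,0.67],
  ],
  grip=0.45,
)

```text
time: 21.33
ee_pos: [0.4759, -0.0861, 0.1272]
eef_rot: [0.444, 0.858, 0.104, 0.236]
ft_force: [1.2, -0.2, -0.2]
width: 0.0393
grip_force: 0.0
```

```bash
python3 st.py
```

```text
t 21.3333 tap angle by tool y 38.90898846062086 tilt 0.0789480227942599
F [ 1.20076536 -0.17571888 -0.15952755] torque [ 0.01369775  0.47803431 -0.05083633] Tn -0.035959562493201896 w 0.03933169747605784 0.0 j [ 0.5  -0.23 -0.37  2.36 -0.25  0.49  0.93] p [ 0.47586211 -0.08610083  0.1271791 ]
```

Call:
arm_command(
  xyz=[
    [0.01,-0.0005,-0.018],
    [0.02,-0.001,-0.035],
    [0.026,-0.0015,-0.046],
    [0.03,-0.002,-0.053],
    [0.0325,-0.002,-0.057],
    [0.0325,-0.002,-0.057],
    [0.0325,-0.002,-0.057],
  ],
  rot=[
    [0,0,0],
    [0,0,0],
    [0,0,0],
    [0,0,0],
    [0,0,0],
    [0,0,0],
    [0,0,0],
  ],
)

```text
time: 21.92
ee_pos: [0.5083, -0.0884, 0.0703]
eef_rot: [0.443, 0.859, 0.104, 0.236]
ft_force: [-0.0, 0.3, -0.0]
width: 0.0392
grip_force: 0.0
```

Call:
arm_command(
  xyz=[
    [0,0,0],
    [0,0,0],
    [0,0,0],
    [0,0,0],
    [0,0,0],
    [0,0,0],
    [0,0,0],
    [0,0,0],
  ],
  rot=[
    [0,0,0],
    [0,0,0],
    [0,0,0],
    [0,0,0],
    [0,0,0],
    [0,0,0],
    [0,0,0],
    [0,0,0],
  ],
  grip=0.0,
)

```text
time: 22.58
ee_pos: [0.509, -0.088, 0.0707]
eef_rot: [0.442, 0.859, 0.104, 0.237]
ft_force: [0.8, 3.5, 4.7]
width: 0.01
grip_force: 25.0
```

Call:
arm_command(
  xyz=[
    [-0.0005,0,0.0008],
    [-0.0005,0,0.0008],
    [-0.0005,0,0.0008],
    [-0.0005,0,0.0008],
    [-0.0005,0,0.0008],
    [-0.0005,0,0.0008],
    [-0.0005,0,0.0008],
    [-0.0005,0,0.0008],
    [-0.0005,0,0.0008],
    [-0.0005,0,0.0008],
    [-0.0005,0,0.0008],
    [-0.0005,0,0.0008],
  ],
  rot=[
    [-0.05,0.003,0.087],
    [-0.1,0.006,0.173],
    [-0.15,0.009,0.26],
    [-0.2,0.012,0.346],
    [-0.25,0.015,0.433],
    [-0.3,0.019,0.52],
    [-0.35,0.022,0.606],
    [-0.4,0.025,0.693],
    [-0.45,0.028,0.779],
    [-0.475,0.03,0.823],
    [-0.488,0.03,0.846],
    [-0.488,0.03,0.846],
  ],
)

```text
time: 23.58
ee_pos: [0.5086, -0.0877, 0.0711]
eef_rot: [-0.013, 0.966, -0.02, 0.258]
ft_force: [12.0, 4.2, -8.3]
width: 0.0105
grip_force: 26.3
```

```bash
python3 st.py
```

```text
t 23.5833 tap angle by tool y 95.16780444458654 tilt 0.04524125995692319
F [11.96200606  4.24786422 -8.25428785] torque [ 1.22553865 -0.77640157  0.02485749] Tn -0.6142524639816054 w 0.010540371326116663 26.316513258498162 j [ 0.48 -0.03 -0.38  2.34 -0.1   0.31  1.78] p [ 0.50860597 -0.08768546  0.07108752]
```

Call:
arm_command(
  xyz=[
    [0,0,0],
    [0,0,0],
    [0,0,0],
    [0,0,0],
    [0,0,0],
    [-0.007,0,0.012],
    [-0.02,0.001,0.035],
    [-0.04,0.002,0.069],
    [-0.055,-0.02,0.095],
    [-0.065,-0.05,0.11],
    [-0.075,-0.08,0.12],
    [-0.085,-0.11,0.13],
    [-0.1,-0.14,0.14],
    [-0.11,-0.17,0.14],
    [-0.12,-0.2,0.14],
    [-0.13,-0.235,0.14],
    [-0.14,-0.27,0.14],
    [-0.15,-0.3,0.14],
    [-0.16,-0.33,0.14],
    [-0.16,-0.33,0.14],
  ],
  rot=[
    [0,0,0],
    [0,0,0],
    [0,0,0],
    [0,0,0],
    [0,0,0],
    [0,0,0],
    [0,0,0],
    [0,0,0],
    [0,0,0],
    [0,0,0],
    [0,0,0],
    [0,0,0],
    [0,0,0],
    [0,0,0],
    [0,0,0],
    [0,0,0],
    [0,0,0],
    [0,0,0],
    [0,0,0],
    [0,0,0],
  ],
  grip=0.45,
)

```text
time: 25.25
ee_pos: [0.3593, -0.3864, 0.2176]
eef_rot: [-0.013, 0.965, -0.022, 0.261]
ft_force: [0.5, 0.8, 2.2]
width: 0.0392
grip_force: 0.0
```

```bash
python3 st.py; python3 -c "
from tapfit import *
M=np.load('M.npy');angles(M)
a=[]
for k in range(2):
  for c in('top','side'):
    r.camera(c)
    for l in('lid','funnel_b','funnel_a','bung','beaker_100'): pts(l,c,n=2)
o=[]
for c in('side','top'):
    im=r.camera(c);x,y=[int(v) for v in px(c,m2w(M,(-.01,0,.1)))];h=70 if c=='side' else 55
    o.append(cv2.resize(im[y-h:y+h,x-h:x+h],(400,400),interpolation=2))
    R=np.hstack([cv2.resize(rect(c,M,im,k),(133,133)) for k in(.11,0,-.11)]+[np.zeros((133,1,3),np.uint8)]);a.append(R)
cv2.imwrite('pics/fin.png',np.vstack([np.hstack(o),np.hstack(a)])[...,::-1])
"
```

```text
t 25.25 tap angle by tool y 95.21292081703044 tilt 0.4839596156255331
F [0.51964671 0.75432815 2.22652005] torque [0.12446913 0.46247338 0.01336482] Tn -0.03612275500243984 w 0.03920692315911164 0.0 j [-0.1  -0.31  0.98  2.09 -0.17  0.87  2.59] p [ 0.35926717 -0.38637512  0.21760754]
side 0.11 [(np.float64(0.738), np.float64(87.5), np.float64(0.0), np.float64(0.0)), (np.float64(0.738), np.float64(90.0), np.float64(0.0), np.float64(0.0)), (np.float64(0.737), np.float64(85.0), np.float64(0.0), np.float64(0.0))]
side 0 [(np.float64(0.764), np.float64(2.5), np.float64(0.0), np.float64(0.0)), (np.float64(0.763), np.float64(5.0), np.float64(0.0), np.float64(0.0)), (np.float64(0.763), np.float64(0.0), np.float64(0.0), np.float64(0.0))]
side -0.11 [(np.float64(0.763), np.float64(87.5), np.float64(0.0), np.float64(0.0)), (np.float64(0.762), np.float64(90.0), np.float64(0.0), np.float64(0.0)), (np.float64(0.761), np.float64(85.0), np.float64(0.0), np.float64(0.0))]
top 0.11 [(np.float64(0.946), np.float64(90.0), np.float64(0.0), np.float64(-1.0)), (np.float64(0.946), np.float64(92.5), np.float
[... 1430 characters left out ...]
 0.0812] []
top spot funnel_b 0.61 [0.6434 0.1198 0.0784] []
top spot funnel_a 0.72 [ 0.6302 -0.0936  0.0812] []
top spot funnel_a 0.61 [0.6434 0.1198 0.0784] []
top spot bung 0.51 [0.6365 0.0114 0.0775] []
top spot bung 0.38 [0.5142 0.1264 0.0806] []
top spot beaker_100 0.62 [ 0.6318 -0.3184  0.0014] []
side spot lid 0.61 [0.6335 0.0114 0.0818] []
side spot lid 0.59 [0.6421 0.1224 0.1812] []
side spot funnel_b 0.91 [ 0.6313 -0.0937  0.0833] []
side spot funnel_b 0.5 [0.6389 0.1257 0.08  ] []
side spot funnel_a 0.91 [ 0.6313 -0.0937  0.0833] []
side spot funnel_a 0.5 [0.6389 0.1257 0.08  ] []
side spot bung 0.77 [0.6326 0.0128 0.0811] []
side spot beaker_100 0.76 [ 0.6283 -0.3135  0.0072] []
```

View pics/fin.png

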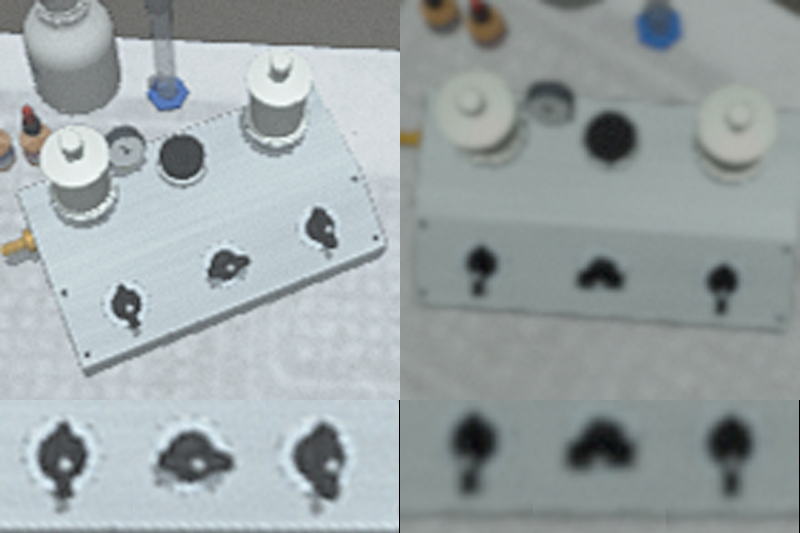

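Both funnels now carry lids that sit level: side view (75,160) and (280,85), with the new lid's origin at z ≈ 0.180 m. The bung is seated at (182,157). Taps 1 and 3 point up the slope and tap 2 lies crosswise. Each tap was turned until the gripper skewed against its stop, so I'm handing in.

```bash
python3 -c "
from bench import r
print(r.close_job())"
```

```text
the job is handed in; nothing more can be done
None
```

I handed the job in: the lid is seated level on the left funnel, taps 1 and 3 are fully open and tap 2, in front of the bung, is fully shut. The final pictures agree with this, but the hand-in call returned no verdict.

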